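# Brush out the steel tumblers and set them on the tray

### The arm

A 6-joint arm with a two-finger parallel gripper is mounted at the origin on the work surface. World frame = base frame: x ahead of the robot, y to its left, z up, the work surface at z = 0. Lengths are in m, angles in rad, forces in N, time in s.
With the tool pointing down it reaches from about 0.275 to 0.725 m from the base axis. Payload 15.9 kg.
Tool frame: the origin (TCP) lies at the very end of the fingers, on their centre line; the grasp point (between the pads) lies 19 mm behind it (ctrl.pinch_z is the distance from the TCP to the grasp point, in m); z points along the fingers, y is the line along which they close (so a half turn about z gives the same grasp; the last joint's range is limited). The gripper opens to 85 mm and grips with 20 to 120 N. Pads are 22 mm wide; open, the fingers measure 114 mm over their backs; the gripper's body (76 mm by 85 mm) begins 54 mm behind the grasp point. The pads swing forward as they close: fully open they stand 13 mm farther back than shut.
Start: joints at [-1.259, 0.213, -0.034, 1.323, 0, 1.571], TCP at [0.153, -0.476, 0.231] pointing down, gripper open.
Joint ranges: [-2.98, 2.98], [-0.74, 1.72], [-1.14, 1.35], [-2.1, 2.04], [-1.57, 1.44], [-3.14, 3.14]. Speed limits (rad/s): [1.89, 1.89, 2.39, 2.57, 3.14, 3.14].

### API

Orientations are given as a unit quaternion [x, y, z, w].
In Python, from bench import status, cams, workorder, finder, ctrl gives the robot as it stands.
- The arm moves only by the tool drive_tool, never from a script. Its argument "targets" is a list of rows, each a list of 7 numbers: the shift along the tool's x, y, z scaled (see below), then the turn, a rotation vector about the tool's x, y, z scaled (see below), then the closure, from 0 (fully open) to 1 (shut). In form: [[dx, dy, dz, rx, ry, rz, claw], ...]. A call has 1 to 10 rows; each row is the pose to reach, as a shift and turn from the pose commanded when the call began, along the tool's axes at that moment; what a row does not reach only later rows make up. The controller multiplies each number of a shift by 40 cm and each number of a turn by pi/2 rad. A row lasts 1/12 s, in which the tool goes at most 41.7 mm and 7.16 degrees, less where a joint would pass 70% of its speed; a pose out of reach is approached as far as the arm can. A call with a number of a shift or a turn outside -1 to 1 is refused whole. A call with a gripper value outside its range is refused whole. The fingers move at their own pace and stop on an object; "grip_force" is the grip in N (left out, the last holds). Time passes only in rows, so rows that repeat a pose let the fingers close. It gives the time, the measured TCP pose, the force, the opening and the grip force at its end, in the units of the state.
- status.read_state(): the state, without advancing time (a new reading comes with each control period).
- cams.camera(name): name is "scene" or "top" or "wrist"; returns a dict with "image" (480x640x3 uint8, blue, green, red), "camera_matrix" (3x3 intrinsics, pixels), "origin" and "rotation" of the camera in the world; the wrist camera has in their place "hand_eye" (4x4, takes a point from camera to tool coordinates, whose origin is the TCP and whose axes are the flange's). Camera axes: x right, y down, z forward; pixel columns grow to the right and rows downward; lengths in m; the calibration is good to about 2 mm. A picture is of the moment at which its call begins: read the wrist's pose just before it. There is no depth.
- workorder.hand_in(): hands the job in; it is judged then, once.
Trained networks look in the newest picture that a camera, given by its name, has taken for a name from the list of things; names that differ only in an ending like _2 or _b are one class to them, and where a whole thing is asked for, a point or a joint stands for the part that bears it (a point fixed in the world has none). Each returns a list of dicts, best first, with "conf" (0 to 1); they miss things now and then, are a little off and sometimes report something else, mostly with a low value. They report only what shows in the picture. A call takes as long as a camera call. They do not tell look-alikes from the thing itself.
- finder.trace(label, camera): "region" (480x640 bool, what is visible of it) and "pixel" ([row, column] in pixels, amid what is visible of it).
The state is a dict: "time": time; "q": joint angles; "joint_vel": joint speeds; "joint_efforts": joint torques, N m; "tcp_pos": TCP position; "orientation": TCP orientation; "force": force on the tool from outside, world axes, zero at the start; "moment": the same for the moment, N m; "gripper_width": opening from 0.0 (shut) to 1.0 (fully open); "gripper_force": force on a finger pad.
Only numpy, scipy, OpenCV 4.12 (cv2) and the standard library are available. Lean on these libraries where they do the work, as an engineer would, in place of code of your own. Each camera call takes 0.05 s, during which the arm holds its last target. There are 200 camera calls.

### The job

Take the long brush from its fork on the hook rail and brush out each steel tumbler in the cabinet from the tallest to the shortest (water before tea before coffee, so that no taste is carried over): in each, lower the brush until you feel its springy tuft press on the hidden floor, draw it up to the rim, and press it down to the floor once more, never crushing the tuft (that is, pressing it in by more than 20 mm). In the end the brush hangs upright in its fork again and all the tumblers present stand upright and flat on the gold-tone tray, with everything else left in its place.

Things in the scene. Friction and masses are not known exactly. Their poses are not given: they have to be found in the camera images.
- tumbler_tall: tall steel tumbler (for water), open at the top, straight round wall, 135 mm high, 64 mm outside and 58 mm inside diameter, about 0.45 kg with a weighted base, loose. Origin at the centre of its underside, z up to the mouth. Its inner floor is a false bottom 10 to 40 mm above the underside, different each time and not reported: feel for it. Some tumblers may be absent.
- tumbler_medium: medium steel tumbler (for tea), open at the top, straight round wall, 112 mm high, 64 mm outside and 58 mm inside diameter, about 0.45 kg with a weighted base, loose. Origin at the centre of its underside, z up to the mouth. Its inner floor is a false bottom 10 to 40 mm above the underside, different each time and not reported: feel for it. Some tumblers may be absent.
- tumbler_short: short steel tumbler (for coffee), open at the top, straight round wall, 90 mm high, 64 mm outside and 58 mm inside diameter, about 0.45 kg with a weighted base, loose. Origin at the centre of its underside, z up to the mouth. Its inner floor is a false bottom 10 to 40 mm above the underside, different each time and not reported: feel for it. Some tumblers may be absent.
- brush: long brush hanging upright from the fork of the hook rail, 212 mm long, 0.11 kg. Origin at the tip of the tuft when it is not pressed; z runs up the shaft. From the tip up: springy end tuft 24 mm in diameter (0 to 27 mm), bristle head 30 mm in diameter (28 to 70 mm), 8 mm steel stem (to 138 mm), steel collar 34 mm in diameter (138 to 143 mm), round wooden handle 18 mm in diameter (143 to 212 mm) to grip
- brush_collar (a point): point on the brush axis at the underside of the collar, 138 mm above the tip
- brush_tip (a point): tip of the springy end tuft (moves up with it as it is pressed in)
- tuft (a joint): how far the springy tuft is pressed into the brush head along the shaft, m: 0 free, at most 0.024 (24 mm). It starts to give at 0.7 N and gives 1 mm per further 0.35 N (4 mm at 2.1 N, 10 mm at 4.2 N, 20 mm at 7.7 N)
- rail: free-standing brass hook rail, fixed, with a level bar on two posts, two small measuring scoops hanging from it (fixed to it) and, in the middle, a fork of two level prongs pointing to the rail's -x (open end), all below 175 mm high. Origin on the shelf under the hanging place of the brush; the bar is 60 mm behind it (+x), the prongs end 15 mm before it (-x)
- fork (a point): hanging place: middle of the 16 mm slot between the two prongs, at their upper face, 166 mm above the shelf; axes as the rail's. The collar rests on the prongs with the stem in the slot; the bristle head is too wide to pass the slot, so the brush leaves and enters horizontally along the rail's x through the open -x end, with the collar above the prongs
- tray: gold-tone aluminium tray, fixed, 200 mm (its x) by 340 mm (its y), lip 12 mm high and 4 mm thick, floor 4 mm thick. Origin at the centre of its underside
- date_bowl: closed crystal-style date bowl, 124 mm across, 97 mm high; bystander, origin at the centre of its underside
- grinder: small dark steel cardamom grinder, 48 mm across, 108 mm high; bystander, origin at the centre of its underside
- trivet: flat round dark silicone trivet, 120 mm across, 8 mm thick; bystander, origin at the centre of its underside
- saucer: white saucer, 120 mm across, 15 mm high; bystander, origin at the centre of its underside
Not all that is in view belongs to the job. Leave any blue or purple look-alike of the brush alone.

How it is judged:
On the way, in this order (a step that is already met when the one before it is completed fails the run):
1. the brush tuft presses on the inner floor of the tall tumbler (contact force between brush and tumbler_tall_floor_c0 above 1.5 N and z of brush_tip in the frame of tumbler_tall below 0.05 m and horizontal distance between brush_tip and tumbler_tall below 0.03 m), for 0.1 s.
2. the brush is drawn up until its tip is less than 30 mm below the rim of the tall tumbler (z of brush_tip in the frame of tumbler_tall above 0.105 m and horizontal distance between brush_tip and tumbler_tall below 0.03 m).
3. the tuft presses on the floor of the tall tumbler a second time (all of step 1), for 0.1 s.
4. the brush tuft presses on the inner floor of the medium tumbler (contact force between brush and tumbler_medium_floor_c0 above 1.5 N and z of brush_tip in the frame of tumbler_medium below 0.05 m and horizontal distance between brush_tip and tumbler_medium below 0.03 m), for 0.1 s.
5. the brush is drawn up until its tip is less than 30 mm below the rim of the medium tumbler (z of brush_tip in the frame of tumbler_medium above 0.082 m and horizontal distance between brush_tip and tumbler_medium below 0.03 m).
6. the tuft presses on the floor of the medium tumbler a second time (all of step 4), for 0.1 s.
7. the brush tuft presses on the inner floor of the short tumbler (contact force between brush and tumbler_short_floor_c0 above 1.5 N and z of brush_tip in the frame of tumbler_short below 0.05 m and horizontal distance between brush_tip and tumbler_short below 0.03 m), for 0.1 s.
8. the brush is drawn up until its tip is less than 30 mm below the rim of the short tumbler (z of brush_tip in the frame of tumbler_short above 0.06 m and horizontal distance between brush_tip and tumbler_short below 0.03 m).
9. the tuft presses on the floor of the short tumbler a second time (all of step 7), for 0.1 s.
At the end, for the whole second after the job is handed in: brush upright (0.12 rad), collar within 15 mm of the fork's hanging place; every tumbler present upright (0.08 rad) and flat on the tray floor (underside under 10 mm above the tray's), centre within 68 mm (x) and 138 mm (y) of the tray's; all at rest (distance between brush_collar and fork below 0.015 m and angle between brush's own z axis and vertical below 0.12 rad and linear speed of each of brush, tumbler_tall, tumbler_medium, tumbler_short below 0.03 m/s and x of tumbler_tall in the frame of tray between -0.068 and 0.068 m and y of tumbler_tall in the frame of tray between -0.138 and 0.138 m and z of each of tumbler_tall, tumbler_medium, tumbler_short in the frame of tray below 0.01 m and angle between each of tumbler_tall, tumbler_medium, tumbler_short's own z axis and vertical below 0.08 rad and x of tumbler_medium in the frame of tray between -0.068 and 0.068 m and y of tumbler_medium in the frame of tray between -0.138 and 0.138 m and x of tumbler_short in the frame of tray between -0.068 and 0.068 m and y of tumbler_short in the frame of tray between -0.138 and 0.138 m); the robot touches nothing.
It fails at once if the springy tuft is crushed (pressed in by more than 20 mm) (value of joint tuft above 0.0205 m).
It fails at once if a bystander is pushed more than 30 mm from its place (distance of any of date_bowl, grinder, trivet, saucer from where it was at the start of the episode above 0.03 m).
Of tumbler_tall, tumbler_medium, tumbler_short only 2 to 3 are there at a start; the rules pass over those that are not, and their reading is None.
At some moment in a run one of tumbler_tall, tumbler_medium, tumbler_short may be knocked a few centimetres aside while the robot is not near it.
It also fails if it takes over 210 s, if anything falls off the work surface, if the arm or the gripper's body presses on something with over 40 N, if the wrist force passes 120 N, or if a joint passes its speed limit or range.

## Working session

There is one attempt and no reset: what is moved stays moved. The work goes in short steps, Python scripts to look and compute and a tool call to move; the robot and the scene stay as the last step left them, time stands still between calls to the robot, and variables do not carry over. Pictures are saved under pics/ and viewed, at most 14 in all, crops included, and the job is handed in when it is done.

Besides the shell and the picture viewer there is one more tool, called after "Request:" as name(argument=value, ...), one argument or row to a line, values as JSON. drive_tool: Moves the arm, as the interface text tells. Its arguments: {"type":"object","properties":{"targets":{"type":"array","items":{"type":"array","items":{"type":"number"}}},"grip_force":{"type":"number"}},"required":["targets"]}

```bash
ls; mkdir -p pics
cat > h.py <<'E'
import numpy as np, cv2
from scipy.spatial.transform import Rotation as R
from bench import status, cams, finder, ctrl
def snap(name, fn=None):
    s=status.read_state(); c=cams.camera(name)
    if name=='wrist':
        T=np.eye(4); T[:3,:3]=R.from_quat(s['orientation']).as_matrix(); T[:3,3]=s['tcp_pos']
        M=T@c['hand_eye']; c['origin']=M[:3,3]; c['rotation']=M[:3,:3]
    if fn: cv2.imwrite('pics/'+fn,c['image'])
    return c
def world(c,rc,z):
    r,cc=rc; d=np.array(c['rotation'])@np.linalg.inv(c['camera_matrix'])@[cc,r,1.]
    o=np.array(c['origin']); return o+d*(z-o[2])/d[2]
def proj(c,p):
    q=np.array(c['rotation']).T@(np.array(p)-c['origin']); u=np.array(c['camera_matrix'])@q; return u[:2]/u[2]
E
python3 - <<'E'
from h import *
s=status.read_state(); print(s['tcp_pos'],s['orientation'],s['force'],ctrl.pinch_z)
for n in('top','scene'):
    c=snap(n,n+'0.png'); print(n,np.round(c['origin'],3),np.round(c['rotation'],3).tolist())
    for l in ['tumbler_tall','tumbler_medium','tumbler_short','brush','rail','tray','date_bowl','grinder','trivet','saucer']:
        for d in finder.trace(l,n)[:3]:
            r=d['region']; ys,xs=np.nonzero(r)
            print(l,round(d['conf'],2),np.round(d['pixel']),xs.min(),xs.max(),ys.min(),ys.max(),np.round(world(c,d['pixel'],0.1),3)[:2])
E
```

```text
pics
[ 0.15328519 -0.47556124  0.23080887] [ 9.87872430e-01  1.55266658e-01 -8.28366311e-05 -5.65781529e-04] [-0.06018819 -0.05732347 -0.24786017] 0.0187
top [0.508 0.036 1.083] [-0.697, 0.717, -0.021, 0.031]Traceback (most recent call last):
  File "<stdin>", line 8, in <module>
  File "h.py", line 12, in world
    r,cc=rc; d=np.array(c['rotation'])@np.linalg.inv(c['camera_matrix'])@[cc,r,1.]
               ~~~~~~~~~~~~~~~~~~~~~~~^~~~~~~~~~~~~~~~~~~~~~~~~~~~~~~~~~
ValueError: matmul: Input operand 1 has a mismatch in its core dimension 0, with gufunc signature (n?,k),(k,m?)->(n?,m?) (size 3 is different from 4)
```

```bash
python3 - <<'E'
s=open('h.py').read()
s=s.replace("    if fn:","    else: c['rotation']=R.from_quat(c['rotation']).as_matrix()\n    if fn:")
open('h.py','w').write(s)
E
python3 - <<'E'
from h import *
for n in('top','scene'):
    c=snap(n,n+'0.png'); print(n,np.round(c['origin'],3),np.round(c['rotation'],3).tolist())
    for l in ['tumbler_tall','tumbler_medium','tumbler_short','brush','rail','tray','date_bowl','grinder','trivet','saucer']:
        for d in finder.trace(l,n)[:3]:
            r=d['region']; ys,xs=np.nonzero(r)
            print(l,round(d['conf'],2),np.round(d['pixel']),xs.min(),xs.max(),ys.min(),ys.max(),np.round(world(c,d['pixel'],0.1),3)[:2])
E
```

```text
top [0.508 0.036 1.083] [[-0.028, -0.997, 0.073], [-0.999, 0.029, 0.014], [-0.016, -0.072, -0.997]]
tumbler_medium 0.87 [303. 340.] 323 352 285 314 [0.452 0.022]
tumbler_short 0.86 [228. 304.] 288 317 216 246 [0.616 0.094]
brush 0.84 [310. 176.] 156 198 302 320 [0.445 0.375]
brush 0.81 [289. 158.] 137 182 277 293 [0.492 0.413]
brush 0.7 [252. 195.] 179 218 248 263 [0.571 0.334]
rail 0.71 [235. 189.] 126 275 211 264 [0.607 0.346]
tray 0.86 [263. 482.] 408 557 215 310 [ 0.53  -0.287]
date_bowl 0.61 [152. 298.] 272 325 128 182 [0.784 0.104]
grinder 0.81 [164. 385.] 372 395 150 178 [ 0.751 -0.087]
grinder 0.52 [300. 340.] 323 352 285 315 [0.457 0.022]
trivet 0.96 [324. 402.] 375 426 300 351 [ 0.403 -0.11 ]
saucer 0.84 [330. 289.] 258 310 303 354 [0.397 0.131]
saucer 0.68 [152. 298.] 272 324 129 181 [0.784 0.103]
scene [1.251 0.391 0.878] [[-0.469, 0.627, -0.622], [0.883, 0.346, -0.317], [0.016, -0.698, -0.716]]
tumbler_medium 0.69 [217. 341.] 328 356 193 244 [0.494 0.041]
tumbler_short 0.92 [275. 338.] 326 355 253 300 [0.652 0.114]
brush 0.81 [258. 450.] 435 463 229 305 [0.496 0.302]
brush 0.71 [252. 486.] 472 504 214 286 [0.442 0.364]
brush 0.62 [261. 504.] 489 517 238 305 [0.449 0.404]
rail 0.95 [290. 459.] 361 521 257 367 [0.569 0.345]
tray 0.64 [340. 302.] 270 332 310 367 [0.822 0.128]
tray 0.6 [207. 216.] 135 284 162 257 [ 0.606 -0.227]
date_bowl 0.84 [341. 303.] 270 332 310 367 [0.822 0.13 ]
grinder 0.83 [291. 225.] 214 241 268 313 [ 0.796 -0.062]
grinder 0.55 [290. 459.] 361 521 257 366 [0.571 0.345]
trivet 0.83 [200. 302.] 281 325 184 215 [ 0.487 -0.064]
trivet 0.56 [290. 461.] 361 521 257 366 [0.569 0.349]
saucer 0.88 [230. 399.] 375 422 216 249 [0.469 0.174]
saucer 0.51 [219. 339.] 328 356 193 244 [0.5   0.041]
saucer 0.44 [262. 450.] 435 464 229 305 [0.506 0.305]
```

View pics/top0.png

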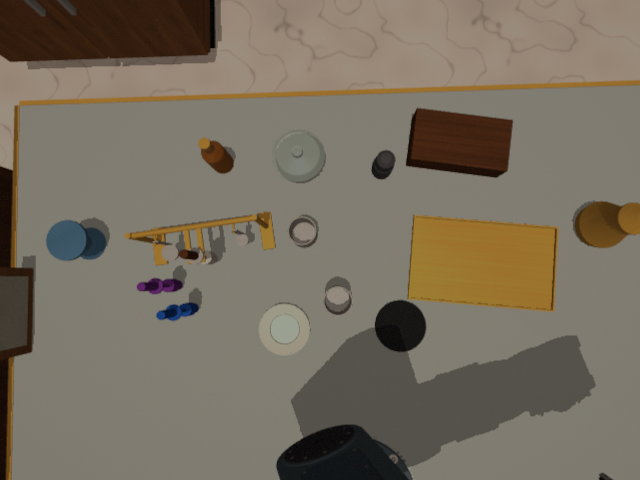

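View pics/scene0.png

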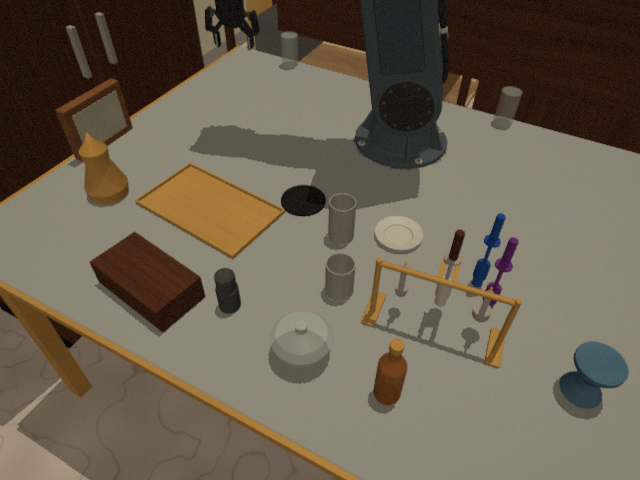

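Run:
```python
from h import *
c=snap('scene'); t=snap('top')
for p in [(65,289),(127,508)]: print('far glass base',world(c,p,0)[:2])
# tumbler: least squares over xy,h via top region centers and scene region
from scipy.optimize import least_squares
a=np.linspace(0,6.283,40)
def sil(cam,x,y,h):
    P=np.array([proj(cam,(x+.032*np.cos(k),y+.032*np.sin(k),z)) for z in(0,h) for k in a])
    return np.r_[P.min(0),P.max(0)]
for l in('tumbler_medium','tumbler_short'):
    o=[]
    for n,cm in(('top',t),('scene',c)):
        ys,xs=np.nonzero(finder.trace(l,n)[0]['region']); o.append([xs.min(),ys.min(),xs.max()+1,ys.max()+1])
    f=lambda v:np.r_[sil(t,*v)-o[0],sil(c,*v)-o[1]]
    s=least_squares(f,[.5,.05,.1]); print(l,s.x,np.round(s.fun,1))
# fork/brush
d=finder.trace('brush','top'); 
for (r,cc) in [(254,183)]: print('handle top at z .24', world(t,(r,cc),.24)[:2])
im=c['image']; A=cv2.resize(im[170:320,310:520],None,fx=3.6,fy=3.6,interpolation=cv2.INTER_CUBIC)
cv2.imwrite('pics/cr1.png',A)
im=t['image']; B=cv2.resize(im[195:330,110:270],None,fx=4.4,fy=4.4,interpolation=cv2.INTER_CUBIC)
cv2.imwrite('pics/cr2.png',B); print(A.shape,B.shape)
```

```text
far glass base [-0.25195268 -0.54785474]
far glass base [-0.23865661  0.27537637]
tumbler_medium [0.45684595 0.02589975 0.11051723] [-0.3 -0.1 -0.3  0.1 -0.4 -0.  -0.2 -0.4]
tumbler_short [0.61175098 0.10074672 0.0864048 ] [-0.9  0.3 -0.7  0.6 -1.2  0.  -0.5 -0. ]
handle top at z .24 [0.55850526 0.31324672]
(540, 756, 3) (594, 704, 3)
```

View pics/cr1.png

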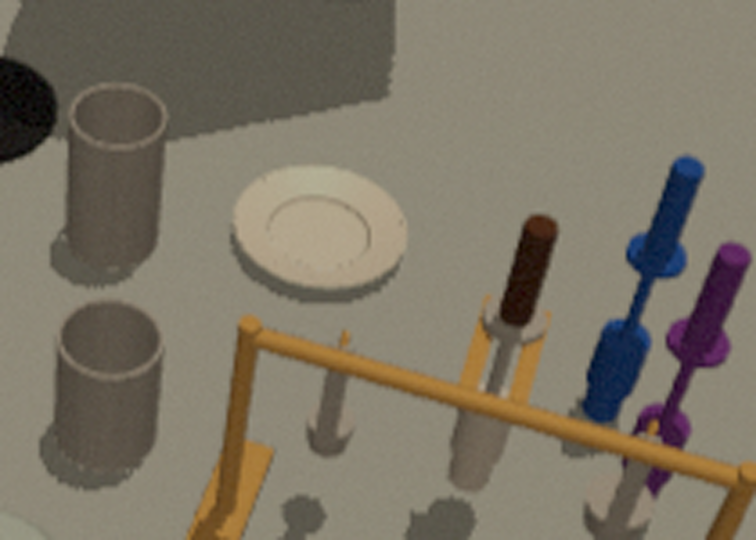

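View pics/cr2.png

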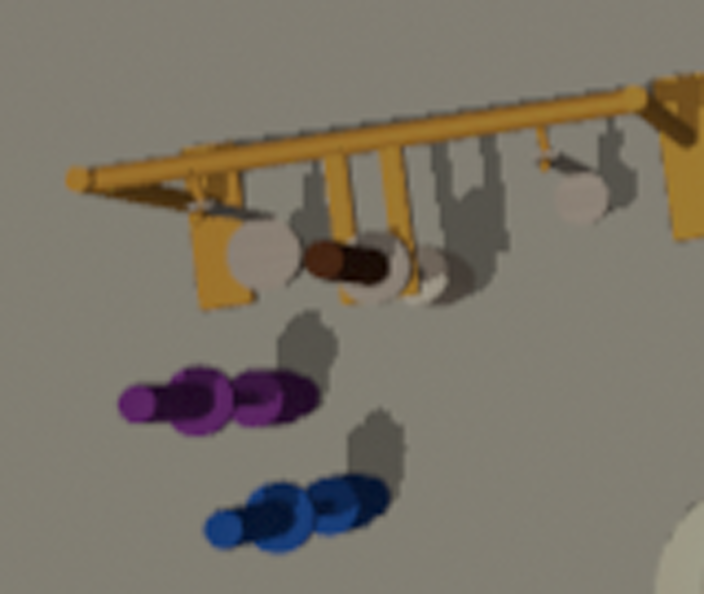

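Run:
```python
from h import *
from scipy.optimize import least_squares
c=snap('scene'); t=snap('top')
def tri(pt,ps):
    f=lambda v:np.r_[proj(t,v)-pt[::-1],proj(c,v)-ps[::-1]]
    s=least_squares(f,[.5,.3,.15]); return np.round(s.x,3),np.round(s.fun,1)
T=lambda x,y:np.array([195+y/4.4,110+x/4.4]); S=lambda x,y:np.array([170+y/3.6,310+x/3.6])
print('collar',tri(T(378,265),S(514,322)))
print('handletop',tri(T(325,259),S(541,228)))
print('purple top',tri(T(138,404),S(736,255)),'collar',tri(T(201,400),S(698,343)))
print('blue top',tri(T(225,529),S(688,168)),'collar',tri(T(279,517),S(656,256)))
print('bar L',tri(T(78,180),S(748,475)),'R',tri(T(640,98),S(249,326)))
a=world(t,T(78,180),.165);b=world(t,T(640,98),.165); d=(a-b)[:2]; print('bar y dir deg',np.degrees(np.arctan2(d[1],d[0])))
for z in(.166,): print('prongs',[np.round(world(t,T(*p),z)[:2],3) for p in((334,155),(350,297),(390,150),(408,290))])
for base,top in(((66,289),(34,290)),((127,506),(90,511))):
    w=world(c,base,0); print('far',w[:2],[ (h,np.round(proj(c,(w[0],w[1],h))[::-1])) for h in(.1,.12,.135,.15)])
```

```text
collar (array([0.559, 0.314, 0.164]), array([-0.8,  0.3, -0.8,  0.1]))
handletop (array([0.559, 0.314, 0.235]), array([-0.4,  0.2, -0.4,  0. ]))
purple top (array([0.499, 0.407, 0.207]), array([-0.8,  0.3, -0.8,  0.1])) collar (array([0.499, 0.406, 0.137]), array([-0.6,  0.2, -0.7,  0.1]))
blue top (array([0.443, 0.368, 0.207]), array([-0.5,  0.2, -0.5,  0.1])) collar (array([0.443, 0.368, 0.137]), array([-0.3,  0.1, -0.3,  0. ]))
bar L (array([0.603, 0.451, 0.166]), array([ 0.1, -0. ,  0.1, -0. ])) R (array([0.633, 0.19 , 0.166]), array([-0.7,  0.3, -0.7,  0. ]))
bar y dir deg 96.6485423375644
prongs [array([0.611, 0.331]), array([0.545, 0.324]), array([0.613, 0.305]), array([0.548, 0.297])]
far [-0.24515848 -0.54378159] [(0.1, array([ 40., 288.])), (0.12, array([ 34., 288.])), (0.135, array([ 30., 288.])), (0.15, array([ 26., 287.]))]
far [-0.23547942  0.26973895] [(0.1, array([ 99., 515.])), (0.12, array([ 93., 517.])), (0.135, array([ 88., 518.])), (0.15, array([ 84., 520.]))]
```

```bash
cat >> h.py <<'E'
def rel(pos,yaw=None):
    """row (7 numbers w/o claw) from the current pose to world pos, tool down with tool-x yaw (rad)"""
    s=status.read_state(); Q=R.from_quat(s['orientation'])
    d=Q.inv().apply(np.array(pos)-s['tcp_pos'])/.4
    r=np.zeros(3)
    if yaw is not None:
        r=(Q.inv()*R.from_matrix(np.c_[[np.cos(yaw),np.sin(yaw),0],[np.sin(yaw),-np.cos(yaw),0],[0,0,-1]])).as_rotvec()/(np.pi/2)
    print('row',np.round(d,4).tolist(),np.round(r,4).tolist(),'dist',round(np.linalg.norm(d)*.4,3))
E
python3 - <<'E'
from h import *
rel((.52,.309,.30),.113)
im=cv2.imread('pics/scene0.png')
cv2.imwrite('pics/far.png',np.hstack([cv2.resize(im[20:80,255:325],None,fx=5,fy=5,interpolation=cv2.INTER_CUBIC),cv2.resize(im[80:140,470:540],None,fx=5,fy=5,interpolation=cv2.INTER_CUBIC)]))
E
```

```text
row [1.4743, -1.5863, -0.1717] [-0.0, 0.0, 0.1266] dist 0.869
```

View pics/far.png

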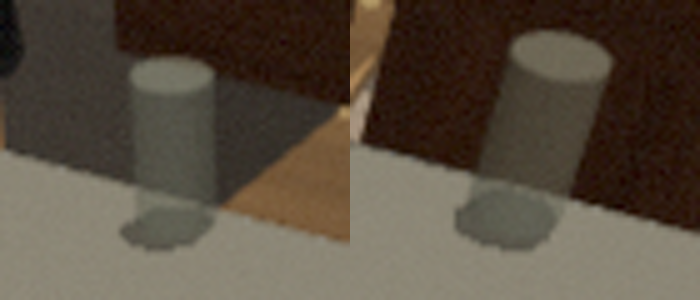

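Request:
drive_tool(
  targets=[
    [0.7,-0.75,-0.17,0,0,0.127,0],
    [0.7,-0.75,-0.17,0,0,0.127,0],
    [0.7,-0.75,-0.17,0,0,0.127,0],
    [0.7,-0.75,-0.17,0,0,0.127,0],
    [0.7,-0.75,-0.17,0,0,0.127,0],
    [0.7,-0.75,-0.17,0,0,0.127,0],
    [0.7,-0.75,-0.17,0,0,0.127,0],
    [0.7,-0.75,-0.17,0,0,0.127,0],
    [0.7,-0.75,-0.17,0,0,0.127,0],
    [0.7,-0.75,-0.17,0,0,0.127,0],
  ],
)

```text
time: 2.48
tcp_pos: [0.3245, -0.1107, 0.2984]
orientation: [0.998, 0.056, 0.0, 0.0]
force: [1.7, 0.2, 0.2]
gripper_width: 0.998
gripper_force: 0.0
```

```bash
python3 -c "
from h import *
rel((.50,.307,.31),.113)"
```

```text
row [0.5529, -0.9886, -0.0289] [0.0003, -0.0005, -0.0005] dist 0.453
```

Request:
drive_tool(
  targets=[
    [0.55,-0.98,-0.03,0,0,0,0],
    [0.55,-0.98,-0.03,0,0,0,0],
    [0.55,-0.98,-0.03,0,0,0,0],
    [0.55,-0.98,-0.03,0,0,0,0],
    [0.55,-0.98,-0.03,0,0,0,0],
    [0.55,-0.98,-0.03,0,0,0,0],
    [0.55,-0.98,-0.03,0,0,0,0],
    [0.55,-0.98,-0.03,0,0,0,0],
    [0.55,-0.98,-0.03,0,0,0,0],
    [0.55,-0.98,-0.03,0,0,0,0],
  ],
)

```text
time: 3.32
tcp_pos: [0.4839, 0.0908, 0.3072]
orientation: [0.996, 0.083, -0.002, -0.016]
force: [-0.5, -0.1, 0.2]
gripper_width: 0.999
gripper_force: 0.0
```

Request:
drive_tool(
  targets=[
    [0,-0.1,0,0,0,0,0],
    [0,-0.1,0,0,0,0,0],
    [0,-0.1,0,0,0,0,0],
  ],
)

```text
time: 3.57
tcp_pos: [0.4804, 0.1099, 0.3086]
orientation: [0.995, 0.097, -0.003, -0.024]
force: [0.3, 0.9, 0.6]
gripper_width: 1.001
gripper_force: 0.0
```

Run:
```python
from h import *
c=snap('wrist','w1.png'); print(status.read_state()['tcp_pos'],c['origin'],np.round(c['rotation'],2).tolist())
for d in finder.trace('brush','wrist'): 
    ys,xs=np.nonzero(d['region']); print(d['conf'],d['pixel'],xs.min(),xs.max(),ys.min(),ys.max())
print(proj(c,(.559,.314,.24)),proj(c,(.559,.314,.171)))
rel((.559,.314,.27),.113)
```

```text
[0.48028853 0.10947789 0.30865291] [0.55151382 0.11676679 0.45149891] [[0.19, -0.94, -0.28], [-0.98, -0.2, -0.01], [-0.05, 0.28, -0.96]]
0.89 [117.3, 29.0] 0 64 100 134
0.75 [184.8, 56.9] 0 98 168 220
0.6 [56.1, 49.8] 0 145 16 87
[-75.66354835  21.27777532] [27.63154637 46.78052377]
row [0.2918, -0.4592, 0.119] [-0.031, 0.0019, 0.0512] dist 0.223
```

View pics/w1.png

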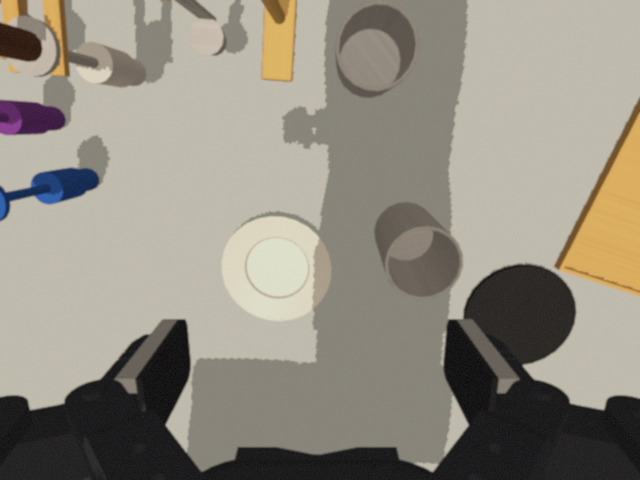

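Request:
drive_tool(
  targets=[
    [0.12,-0.48,0.02,-0.031,0.002,0.051,0],
    [0.12,-0.48,0.02,-0.031,0.002,0.051,0],
    [0.12,-0.48,0.02,-0.031,0.002,0.051,0],
    [0.12,-0.48,0.02,-0.031,0.002,0.051,0],
    [0.12,-0.48,0.02,-0.031,0.002,0.051,0],
    [0.12,-0.48,0.02,-0.031,0.002,0.051,0],
    [0.12,-0.48,0.02,-0.031,0.002,0.051,0],
    [0.12,-0.48,0.02,-0.031,0.002,0.051,0],
  ],
)

```text
time: 4.33
tcp_pos: [0.5193, 0.1031, 0.3099]
orientation: [0.996, 0.088, -0.002, -0.018]
force: [-0.4, -0.1, 0.6]
gripper_width: 1.002
gripper_force: 0.0
```

Run:
```python
from h import *
s=status.read_state(); print(s['tcp_pos'],s['q'])
c=snap('wrist','w2.png')
for d in finder.trace('brush','wrist'): 
    ys,xs=np.nonzero(d['region']); print(d['conf'],d['pixel'],xs.min(),xs.max(),ys.min(),ys.max())
for z in(.24,.171): print(proj(c,(.559,.314,z)))
rel((.559,.314,.26),.113)
```

```text
[0.51933229 0.10305746 0.30990176] [0.17484855 0.28150204 0.25188744 1.54219734 0.03531662 3.14059663]
0.62 [118.7, 58.1] 0 130 88 142
0.6 [163.2, 23.6] 0 52 147 182
0.58 [227.3, 46.7] 0 86 208 250
0.4 [288.5, 393.5] 357 438 235 336
[-89.65919531 113.33595437]
[ 11.53781393 115.8176627 ]
row [0.1901, -0.4972, 0.1421] [-0.0224, 0.0014, 0.04] dist 0.22
```

View pics/w2.png

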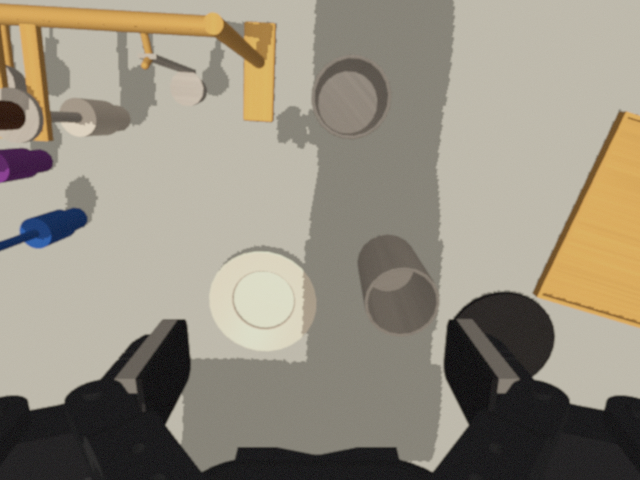

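Request:
drive_tool(
  targets=[
    [0,0,0,-0.022,0.001,-0.76,0],
    [0,0,0,-0.022,0.001,-0.76,0],
    [0,0,0,-0.022,0.001,-0.76,0],
    [0,0,0,-0.022,0.001,-0.76,0],
    [0,0,0,-0.022,0.001,-0.76,0],
    [0,0,0,-0.022,0.001,-0.76,0],
    [0,0,0,-0.022,0.001,-0.76,0],
    [0,0,0,-0.022,0.001,-0.76,0],
    [0,0,0,-0.022,0.001,-0.76,0],
    [0,0,0,-0.022,0.001,-0.76,0],
  ],
)

```text
time: 5.27
tcp_pos: [0.519, 0.1029, 0.31]
orientation: [0.772, 0.635, 0.01, 0.001]
force: [-0.7, 0.1, 1.2]
gripper_width: 0.996
gripper_force: 0.0
```

Run:
```python
from h import *
s=status.read_state(); print(s['tcp_pos'],s['q'])
rel((.50,.24,.31),.113+np.pi)
```

```text
[0.51898726 0.10294192 0.31002965] [0.1905646  0.26078237 0.22492293 1.51593135 0.0087939  1.95567755]
row [0.327, -0.1127, 0.0035] [0.0154, 0.0019, -1.1955] dist 0.138
```

Request:
drive_tool(
  targets=[
    [0.327,-0.113,0,0.008,0,-0.78,0],
    [0.327,-0.113,0,0.008,0,-0.78,0],
    [0.327,-0.113,0,0.008,0,-0.78,0],
    [0.327,-0.113,0,0.008,0,-0.78,0],
    [0.327,-0.113,0,0.008,0,-0.78,0],
    [0.327,-0.113,0,0.008,0,-0.78,0],
    [0.327,-0.113,0,0.008,0,-0.78,0],
    [0.327,-0.113,0,0.008,0,-0.78,0],
    [0.327,-0.113,0,0.008,0,-0.78,0],
    [0.327,-0.113,0,0.008,0,-0.78,0],
  ],
)

```text
time: 6.1
tcp_pos: [0.5009, 0.2401, 0.3114]
orientation: [0.267, 0.964, 0.004, 0.002]
force: [-0.1, -0.4, -0.6]
gripper_width: 1.004
gripper_force: 0.0
```

Run:
```python
from h import *
s=status.read_state(); print(s['tcp_pos'],s['q'])
rel((.559,.314,.285),.113+np.pi)
```

```text
[0.50088296 0.24010802 0.31137883] [0.44455033 0.33145455 0.32462003 1.55548559 0.00432453 0.98489031]
row [-0.0295, 0.2325, 0.0682] [0.0056, 0.0026, -0.4159] dist 0.098
```

Request:
drive_tool(
  targets=[
    [-0.0295,0.2325,0.068,0.0056,0.0026,-0.416,0],
    [-0.0295,0.2325,0.068,0.0056,0.0026,-0.416,0],
    [-0.0295,0.2325,0.068,0.0056,0.0026,-0.416,0],
    [-0.0295,0.2325,0.068,0.0056,0.0026,-0.416,0],
    [-0.0295,0.2325,0.068,0.0056,0.0026,-0.416,0],
    [-0.0295,0.2325,0.068,0.0056,0.0026,-0.416,0],
    [-0.0295,0.2325,0.068,0.0056,0.0026,-0.416,0],
    [-0.0295,0.2325,0.068,0.0056,0.0026,-0.416,0],
  ],
)

```text
time: 6.77
tcp_pos: [0.5596, 0.3136, 0.285]
orientation: [-0.052, 0.999, 0.0, 0.0]
force: [-0.6, -0.2, 0.4]
gripper_width: 1.0
gripper_force: 0.0
```

Run:
```python
from h import *
s=status.read_state(); print(s['tcp_pos'],s['q'])
c=snap('wrist','w3.png')
for d in finder.trace('brush','wrist'): 
    ys,xs=np.nonzero(d['region']); print(d['conf'],d['pixel'],xs.min(),xs.max(),ys.min(),ys.max())
for z in(.24,.171): print(proj(c,(.559,.314,z)))
rel((.559,.314,.19),.113+np.pi)
```

```text
[0.55957732 0.313602   0.28504351] [ 5.10815771e-01  5.43077283e-01  5.80015129e-01  1.60766800e+00
 -5.65046459e-06  4.06044949e-01]
0.75 [53.6, 425.5] 375 477 15 95
0.67 [241.8, 314.2] 289 343 190 296
0.63 [156.6, 470.4] 406 530 130 184
[317.58671573 279.48645346]
[317.37894416 240.77681642]
row [0.0014, 0.0014, 0.2379] [0.0, 0.0001, -0.0053] dist 0.095
```

View pics/w3.png

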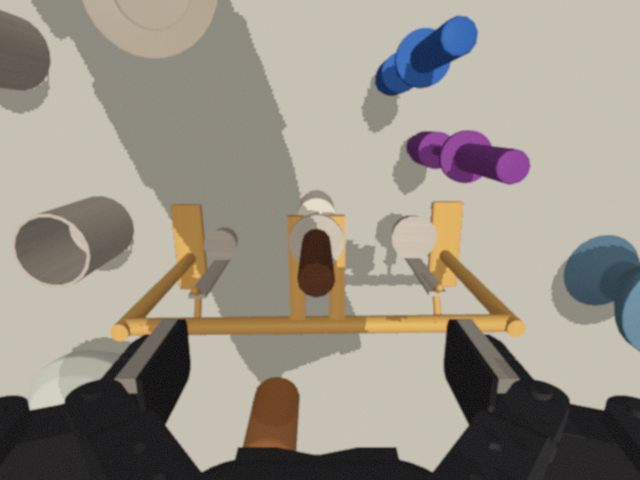

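Request:
drive_tool(
  targets=[
    [0.0014,0.001,0.2325,0,0,-0.005,0],
    [0.0014,0.001,0.2325,0,0,-0.005,0],
    [0.0014,0.001,0.2325,0,0,-0.005,0],
    [0.0014,0.001,0.2325,0,0,-0.005,0],
    [0.0014,0.001,0.2325,0,0,-0.005,1],
    [0.0014,0.001,0.2325,0,0,-0.005,1],
    [0.0014,0.001,0.2325,0,0,-0.005,1],
    [0.0014,0.001,0.2325,0,0,-0.005,1],
    [0.0014,0.001,0.2325,0,0,-0.005,1],
    [0.0014,0.001,0.2325,0,0,-0.005,1],
  ],
  grip_force=60,
)

```text
time: 7.7
tcp_pos: [0.5595, 0.3139, 0.1929]
orientation: [-0.057, 0.998, 0.0, 0.001]
force: [-1.4, -1.7, 6.6]
gripper_width: 0.195
gripper_force: 58.2
```

Request:
drive_tool(
  targets=[
    [0,0,0,0,0,0,1],
    [0,0,0,0,0,0,1],
    [0,0,0,0,0,0,1],
  ],
)

```text
time: 7.95
tcp_pos: [0.5595, 0.3139, 0.1929]
orientation: [-0.057, 0.998, 0.0, 0.001]
force: [0.3, -2.6, 5.7]
gripper_width: 0.194
gripper_force: 58.3
```

Request:
drive_tool(
  targets=[
    [0,0,-0.012,0,0,0,1],
    [0,0,-0.012,0,0,0,1],
    [0.05,0,-0.012,0,0,0,1],
    [0.1,0,-0.012,0,0,0,1],
    [0.15,0,-0.012,0,0,0,1],
    [0.2,0,-0.012,0,0,0,1],
    [0.2,0,-0.012,0,0,0,1],
  ],
)

```text
time: 8.53
tcp_pos: [0.4769, 0.3046, 0.1973]
orientation: [-0.058, 0.998, 0.0, -0.0]
force: [-0.7, -0.5, -0.3]
gripper_width: 0.193
gripper_force: 58.6
```

Request:
drive_tool(
  targets=[
    [0,0,-0.1,0,0,0,1],
    [0,0,-0.2,0,0,0,1],
    [0,0,-0.3,0,0,0,1],
    [0,0,-0.35,0,0,0,1],
    [0,0,-0.35,0,0,0,1],
  ],
)

```text
time: 8.95
tcp_pos: [0.4808, 0.3055, 0.3416]
orientation: [-0.057, 0.998, 0.002, 0.003]
force: [0.4, -0.4, -1.9]
gripper_width: 0.193
gripper_force: 58.9
```

Run:
```python
from h import *
s=status.read_state(); print(s['tcp_pos'],s['q'],s['force'])
c=snap('scene','s2.png');t=snap('top')
for l in('brush','tumbler_medium','tumbler_short'):
  for n,cm in(('scene',c),('top',t)):
    for d in finder.trace(l,n): 
      ys,xs=np.nonzero(d['region']); print(l,n,round(d['conf'],2),np.round(d['pixel']),xs.min(),xs.max(),ys.min(),ys.max())
p=s['tcp_pos']; print('tip exp',proj(c,(p[0],p[1],p[2]-.19)),'collar',proj(c,(p[0],p[1],p[2]-.025)))
rel((.457,.026,.34),.113+np.pi)
cv2.imwrite('pics/s2c.png',cv2.resize(c['image'][130:350,310:560],None,fx=2.6,fy=2.6,interpolation=cv2.INTER_CUBIC))
```

```text
[0.48084724 0.30547464 0.34163688] [ 5.65975654e-01  3.82528409e-01  4.75639693e-01  1.65700720e+00
 -2.73380846e-05  4.51856082e-01] [ 0.41818282 -0.43988246 -1.87194756]
brush scene 0.96 [249. 486.] 472 505 213 286
brush scene 0.87 [263. 502.] 486 518 237 305
brush scene 0.64 [181. 472.] 457 492 138 231
brush top 0.65 [285. 165.] 151 182 277 288
brush top 0.58 [311. 177.] 159 197 304 319
brush top 0.5 [294. 193.] 172 203 287 306
tumbler_medium scene 0.56 [218. 340.] 328 356 193 244
tumbler_medium scene 0.19 [234. 398.] 375 422 216 249
tumbler_medium top 0.64 [302. 340.] 323 353 285 314
tumbler_short scene 0.9 [275. 339.] 325 355 252 300
tumbler_short top 0.83 [232. 300.] 288 317 216 245
tip exp [458.78430116 237.23294569] collar [477.50382685 173.78354197]
row [0.1349, -0.6856, -0.0095] [-0.0004, -0.0008, 0.0007] dist 0.28
```

View pics/s2c.png

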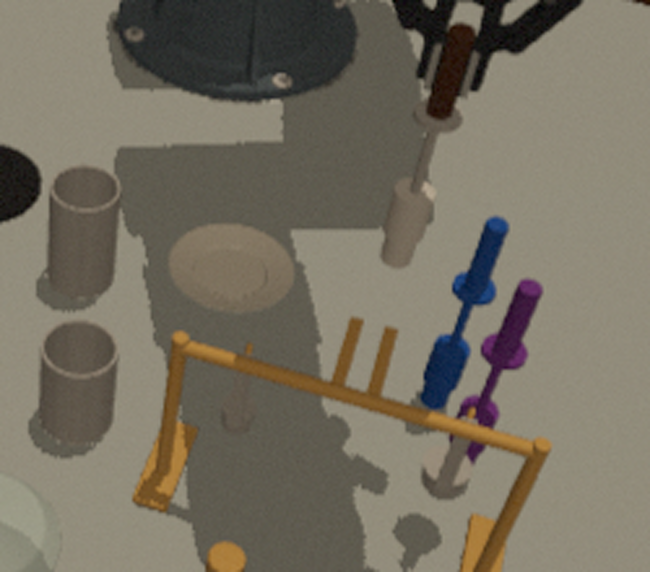

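Request:
drive_tool(
  targets=[
    [0.135,-0.686,-0.01,0,0,0,1],
    [0.135,-0.686,-0.01,0,0,0,1],
    [0.135,-0.686,-0.01,0,0,0,1],
    [0.135,-0.686,-0.01,0,0,0,1],
    [0.135,-0.686,-0.01,0,0,0,1],
    [0.135,-0.686,-0.01,0,0,0,1],
    [0.135,-0.686,-0.01,0,0,0,1],
    [0.135,-0.686,-0.01,0,0,0,1],
    [0.135,-0.686,-0.01,0,0,0,1],
    [0.135,-0.686,-0.01,0,0,0,1],
  ],
)

```text
time: 10.18
tcp_pos: [0.4572, 0.0262, 0.3406]
orientation: [-0.057, 0.998, 0.0, -0.0]
force: [-0.1, -0.5, -0.8]
gripper_width: 0.193
gripper_force: 59.1
```

```bash
cat >> h.py <<'E'
from scipy.optimize import least_squares
_a=np.linspace(0,6.283,40)
def sil(cam,x,y,h,z0=0):
    P=np.array([proj(cam,(x+.032*np.cos(k),y+.032*np.sin(k),z)) for z in(z0,z0+h) for k in _a]); return np.r_[P.min(0),P.max(0)]
def tumbler(l,h,z0=0,names=('top','scene')):
    for n in names:
        cm=snap(n)
        for d in finder.trace(l,n)[:2]:
            ys,xs=np.nonzero(d['region']); o=np.array([xs.min(),ys.min(),xs.max()+1,ys.max()+1])
            s=least_squares(lambda v:sil(cm,v[0],v[1],h,z0)-o,[.5,.05]); print(l,n,round(d['conf'],2),np.round(s.x,4),np.round(s.fun,1))
E
python3 - <<'E'
from h import *
s=status.read_state(); print(s['tcp_pos'],s['force'])
tumbler('tumbler_medium',.112); tumbler('tumbler_short',.09)
c=snap('wrist','w4.png')
rel((.457,.026,.28),.113+np.pi)
E
```

```text
[0.45716034 0.02621891 0.34059536] [-0.13618141 -0.48561233 -0.83696167]
tumbler_medium scene 0.31 [ 0.1481 -0.1125] [ -3.1  22.6   2.9 -20.9]
tumbler_short top 0.56 [0.6124 0.0987] [-0.2 -0.3  0.2  0.3]
tumbler_short scene 0.93 [0.6117 0.1016] [ 1.1  1.  -1.1 -0.9]
tumbler_short scene 0.5 [ 0.7589 -0.0883] [-4.7 -2.9  5.1  2.4]
row [0.0007, -0.0009, 0.1518] [0.0, -0.0, 0.0012] dist 0.061
```

View pics/w4.png

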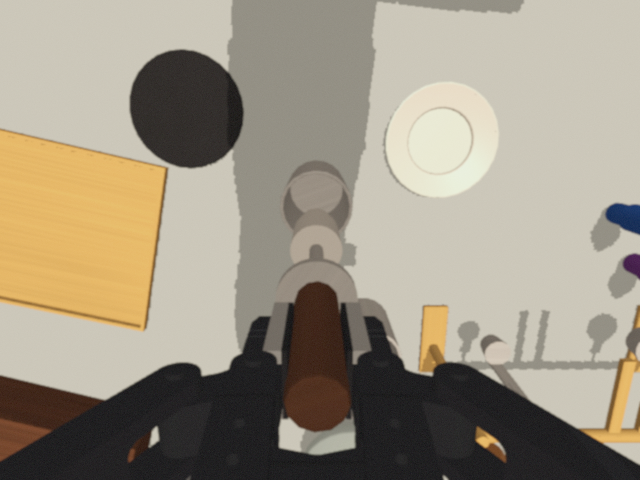

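Request:
drive_tool(
  targets=[
    [0,0,0.1,0,0,0,1],
    [0,0,0.2,0,0,0,1],
    [0,0,0.28,0,0,0,1],
    [0,0,0.314,0,0,0,1],
    [0,0,0.314,0,0,0,1],
    [0,0,0.314,0,0,0,1],
    [0,0,0.314,0,0,0,1],
  ],
)

```text
time: 11.22
tcp_pos: [0.4579, 0.0261, 0.2166]
orientation: [-0.057, 0.998, -0.0, 0.001]
force: [0.1, 0.4, -0.8]
gripper_width: 0.2
gripper_force: 59.1
```

Request:
drive_tool(
  targets=[
    [0,0,0.018,0,0,0,1],
    [0,0,0.018,0,0,0,1],
    [0,0,0.018,0,0,0,1],
    [0,0,0.018,0,0,0,1],
  ],
)

```text
time: 11.55
tcp_pos: [0.4574, 0.026, 0.2083]
orientation: [-0.057, 0.998, -0.0, 0.0]
force: [-0.2, -0.2, -0.9]
gripper_width: 0.192
gripper_force: 59.1
```

Request:
drive_tool(
  targets=[
    [0,0,0.018,0,0,0,1],
    [0,0,0.018,0,0,0,1],
    [0,0,0.018,0,0,0,1],
    [0,0,0.018,0,0,0,1],
  ],
)

```text
time: 11.88
tcp_pos: [0.4571, 0.026, 0.2007]
orientation: [-0.057, 0.998, -0.0, -0.0]
force: [-0.1, -0.2, -1.5]
gripper_width: 0.194
gripper_force: 59.1
```

Request:
drive_tool(
  targets=[
    [0,0,0.015,0,0,0,1],
    [0,0,0.015,0,0,0,1],
    [0,0,0.015,0,0,0,1],
    [0,0,0.015,0,0,0,1],
  ],
)

```text
time: 12.22
tcp_pos: [0.4572, 0.026, 0.1947]
orientation: [-0.057, 0.998, -0.0, -0.0]
force: [-0.0, -0.1, -0.7]
gripper_width: 0.194
gripper_force: 59.1
```

Request:
drive_tool(
  targets=[
    [0,0,0.015,0,0,0,1],
    [0,0,0.015,0,0,0,1],
    [0,0,0.015,0,0,0,1],
    [0,0,0.015,0,0,0,1],
  ],
)

```text
time: 12.55
tcp_pos: [0.4572, 0.026, 0.1887]
orientation: [-0.057, 0.998, -0.0, -0.0]
force: [0.3, -0.2, -2.1]
gripper_width: 0.196
gripper_force: 59.1
```

Request:
drive_tool(
  targets=[
    [0,0,0.012,0,0,0,1],
    [0,0,0.012,0,0,0,1],
    [0,0,0.012,0,0,0,1],
    [0,0,0.012,0,0,0,1],
  ],
)

```text
time: 12.88
tcp_pos: [0.4572, 0.026, 0.184]
orientation: [-0.057, 0.998, 0.0, -0.0]
force: [0.8, 0.5, -1.7]
gripper_width: 0.194
gripper_force: 59.1
```

Request:
drive_tool(
  targets=[
    [0,0,0.013,0,0,0,1],
    [0,0,0.013,0,0,0,1],
    [0,0,0.013,0,0,0,1],
    [0,0,0.013,0,0,0,1],
  ],
)

```text
time: 13.22
tcp_pos: [0.4574, 0.026, 0.1789]
orientation: [-0.057, 0.998, -0.0, 0.0]
force: [-0.5, -0.8, 0.9]
gripper_width: 0.192
gripper_force: 59.2
```

Request:
drive_tool(
  targets=[
    [0,0,0.012,0,0,0,1],
    [0,0,0.012,0,0,0,1],
    [0,0,0.012,0,0,0,1],
    [0,0,0.012,0,0,0,1],
  ],
)

```text
time: 13.55
tcp_pos: [0.4573, 0.026, 0.1741]
orientation: [-0.057, 0.998, -0.0, 0.0]
force: [1.6, -0.4, 3.1]
gripper_width: 0.198
gripper_force: 59.2
```

Request:
drive_tool(
  targets=[
    [0,0,0,0,0,0,1],
    [0,0,0,0,0,0,1],
    [0,0,-0.1,0,0,0,1],
    [0,0,-0.2,0,0,0,1],
    [0,0,-0.22,0,0,0,1],
    [0,0,-0.22,0,0,0,1],
    [0,0,-0.22,0,0,0,1],
  ],
)

```text
time: 14.13
tcp_pos: [0.4572, 0.0261, 0.2616]
orientation: [-0.057, 0.998, 0.0, 0.0]
force: [0.6, 0.2, -1.3]
gripper_width: 0.194
gripper_force: 59.2
```

Request:
drive_tool(
  targets=[
    [0,0,0.08,0,0,0,1],
    [0,0,0.16,0,0,0,1],
    [0,0,0.19,0,0,0,1],
    [0,0,0.21,0,0,0,1],
    [0,0,0.22,0,0,0,1],
    [0,0,0.22,0,0,0,1],
    [0,0,0.22,0,0,0,1],
    [0,0,0.22,0,0,0,1],
  ],
)

```text
time: 14.8
tcp_pos: [0.4576, 0.0261, 0.1747]
orientation: [-0.057, 0.998, -0.0, 0.0]
force: [-1.6, 0.3, 2.8]
gripper_width: 0.199
gripper_force: 59.5
```

Request:
drive_tool(
  targets=[
    [0,0,0.0,0,0,0,1],
    [0,0,0.0,0,0,0,1],
    [0,0,0.0,0,0,0,1],
  ],
)

```text
time: 15.05
tcp_pos: [0.4575, 0.026, 0.1743]
orientation: [-0.057, 0.998, -0.0, 0.0]
force: [-2.3, -0.5, 2.2]
gripper_width: 0.189
gripper_force: 59.5
```

Request:
drive_tool(
  targets=[
    [0,0,-0.1,0,0,0,1],
    [0,0,-0.2,0,0,0,1],
    [0,0,-0.3,0,0,0,1],
    [0,0,-0.4,0,0,0,1],
    [0,0,-0.4,0,0,0,1],
    [0,0,-0.4,0,0,0,1],
  ],
)

```text
time: 15.55
tcp_pos: [0.4586, 0.0261, 0.336]
orientation: [-0.057, 0.998, 0.0, 0.002]
force: [-0.8, -1.0, -2.2]
gripper_width: 0.193
gripper_force: 59.2
```

Run:
```python
from h import *
tumbler('tumbler_short',.09);tumbler('tumbler_medium',.112)
rel((.612,.1,.33),.113+np.pi)
```

```text
tumbler_short top 0.66 [0.6101 0.0976] [-0.6 -0.3  0.7  0.3]
tumbler_short scene 0.6 [0.6121 0.1004] [-0.4 -0.1  0.4  0. ]
tumbler_medium scene 0.97 [0.4568 0.0253] [ 0.4 -0.6 -0.3  0.5]
row [-0.4062, 0.1395, 0.0081] [0.0, -0.0007, 0.0008] dist 0.172
```

Request:
drive_tool(
  targets=[
    [-0.405,0.138,0,0,0,0,1],
    [-0.405,0.138,0,0,0,0,1],
    [-0.405,0.138,0,0,0,0,1],
    [-0.405,0.138,0,0,0,0,1],
    [-0.405,0.138,0,0,0,0,1],
    [-0.405,0.138,0,0,0,0,1],
    [-0.405,0.138,0,0,0,0,1],
  ],
)

```text
time: 16.53
tcp_pos: [0.6121, 0.0995, 0.3328]
orientation: [-0.057, 0.998, -0.0, -0.001]
force: [-0.4, 0.4, -0.3]
gripper_width: 0.196
gripper_force: 59.1
```

Run:
```python
from h import *
tumbler('tumbler_short',.09)
c=snap('wrist','w5.png')
for d in finder.trace('tumbler_short','wrist'): 
    ys,xs=np.nonzero(d['region']); print(d['conf'],d['pixel'],xs.min(),xs.max(),ys.min(),ys.max())
print(proj(c,(.6115,.1,.09)),proj(c,(.6115,.1,0)))
rel((.6115,.1,.215),.113+np.pi)
```

```text
tumbler_short scene 0.78 [0.6116 0.1014] [ 0.1 -0.  -0.1  0. ]
tumbler_short scene 0.58 [0.4947 0.0459] [ -8.4 -19.4   8.   17.6]
0.6 [194.9, 319.0] 283 352 162 230
0.59 [209.5, 317.2] 309 324 208 211
[317.87249153 204.13479315] [317.67277087 189.57771095]
row [-0.0002, 0.0025, 0.2995] [-0.0, 0.0007, 0.0005] dist 0.12
```

Request:
drive_tool(
  targets=[
    [0,0.002,0.1,0,0,0,1],
    [0,0.002,0.2,0,0,0,1],
    [0,0.002,0.27,0,0,0,1],
    [0,0.002,0.3,0,0,0,1],
    [0,0.002,0.3,0,0,0,1],
    [0,0.002,0.3,0,0,0,1],
    [0,0.002,0.3,0,0,0,1],
  ],
)

```text
time: 17.42
tcp_pos: [0.6123, 0.1001, 0.2158]
orientation: [-0.057, 0.998, 0.0, 0.001]
force: [0.1, -0.3, -1.4]
gripper_width: 0.191
gripper_force: 59.2
```

Request:
drive_tool(
  targets=[
    [0,0,0.018,0,0,0,1],
    [0,0,0.018,0,0,0,1],
    [0,0,0.018,0,0,0,1],
    [0,0,0.018,0,0,0,1],
    [0,0,0.018,0,0,0,1],
  ],
)

```text
time: 17.83
tcp_pos: [0.6119, 0.1002, 0.2071]
orientation: [-0.057, 0.998, 0.0, 0.0]
force: [-0.7, 0.1, -0.8]
gripper_width: 0.193
gripper_force: 59.2
```

Request:
drive_tool(
  targets=[
    [0,0,0.015,0,0,0,1],
    [0,0,0.015,0,0,0,1],
    [0,0,0.015,0,0,0,1],
    [0,0,0.015,0,0,0,1],
    [0,0,0.015,0,0,0,1],
  ],
)

```text
time: 18.25
tcp_pos: [0.6118, 0.1001, 0.2009]
orientation: [-0.057, 0.998, -0.0, 0.0]
force: [-0.4, 0.4, -1.1]
gripper_width: 0.193
gripper_force: 59.2
```

Request:
drive_tool(
  targets=[
    [0,0,0.012,0,0,0,1],
    [0,0,0.012,0,0,0,1],
    [0,0,0.012,0,0,0,1],
    [0,0,0.012,0,0,0,1],
    [0,0,0.012,0,0,0,1],
  ],
)

```text
time: 18.67
tcp_pos: [0.6118, 0.1001, 0.1961]
orientation: [-0.057, 0.998, 0.0, 0.0]
force: [0.1, 0.1, -1.6]
gripper_width: 0.194
gripper_force: 59.2
```

Request:
drive_tool(
  targets=[
    [0,0,0.015,0,0,0,1],
    [0,0,0.015,0,0,0,1],
    [0,0,0.015,0,0,0,1],
    [0,0,0.015,0,0,0,1],
  ],
)

```text
time: 19.0
tcp_pos: [0.6117, 0.1001, 0.1899]
orientation: [-0.057, 0.998, -0.0, -0.0]
force: [0.4, 0.2, -0.8]
gripper_width: 0.195
gripper_force: 59.2
```

Request:
drive_tool(
  targets=[
    [0,0,0.013,0,0,0,1],
    [0,0,0.013,0,0,0,1],
    [0,0,0.013,0,0,0,1],
    [0,0,0.013,0,0,0,1],
  ],
)

```text
time: 19.33
tcp_pos: [0.6118, 0.1001, 0.1848]
orientation: [-0.057, 0.998, -0.0, -0.0]
force: [0.5, 1.1, -0.5]
gripper_width: 0.195
gripper_force: 59.2
```

Request:
drive_tool(
  targets=[
    [0,0,0.012,0,0,0,1],
    [0,0,0.012,0,0,0,1],
    [0,0,0.012,0,0,0,1],
    [0,0,0.012,0,0,0,1],
  ],
)

```text
time: 19.67
tcp_pos: [0.6118, 0.1001, 0.18]
orientation: [-0.057, 0.998, -0.0, -0.0]
force: [0.3, -0.6, -1.4]
gripper_width: 0.196
gripper_force: 59.2
```

Request:
drive_tool(
  targets=[
    [0,0,0.01,0,0,0,1],
    [0,0,0.01,0,0,0,1],
    [0,0,0.01,0,0,0,1],
    [0,0,0.01,0,0,0,1],
  ],
)

```text
time: 20.0
tcp_pos: [0.6119, 0.1001, 0.1761]
orientation: [-0.057, 0.998, 0.0, 0.0]
force: [0.6, -0.0, 1.1]
gripper_width: 0.198
gripper_force: 59.2
```

Request:
drive_tool(
  targets=[
    [0,0,0.012,0,0,0,1],
    [0,0,0.012,0,0,0,1],
    [0,0,0.012,0,0,0,1],
    [0,0,0.012,0,0,0,1],
    [0,0,0.012,0,0,0,1],
    [0,0,0.012,0,0,0,1],
  ],
)

```text
time: 20.5
tcp_pos: [0.6119, 0.1001, 0.1714]
orientation: [-0.057, 0.998, 0.0, 0.0]
force: [1.1, -0.1, 2.4]
gripper_width: 0.194
gripper_force: 59.3
```

Request:
drive_tool(
  targets=[
    [0,0,-0.08,0,0,0,1],
    [0,0,-0.16,0,0,0,1],
    [0,0,-0.175,0,0,0,1],
    [0,0,-0.175,0,0,0,1],
    [0,0,-0.175,0,0,0,1],
  ],
)

```text
time: 20.92
tcp_pos: [0.6118, 0.1001, 0.2405]
orientation: [-0.057, 0.998, -0.0, -0.0]
force: [-0.5, -1.0, -2.6]
gripper_width: 0.193
gripper_force: 59.1
```

Request:
drive_tool(
  targets=[
    [0,0,0.08,0,0,0,1],
    [0,0,0.14,0,0,0,1],
    [0,0,0.165,0,0,0,1],
    [0,0,0.175,0,0,0,1],
    [0,0,0.175,0,0,0,1],
    [0,0,0.175,0,0,0,1],
    [0,0,0.175,0,0,0,1],
  ],
)

```text
time: 21.5
tcp_pos: [0.6121, 0.1002, 0.1723]
orientation: [-0.057, 0.998, 0.0, 0.001]
force: [-1.6, -1.6, 3.2]
gripper_width: 0.191
gripper_force: 59.5
```

Request:
drive_tool(
  targets=[
    [0,0,0.003,0,0,0,1],
    [0,0,0.003,0,0,0,1],
    [0,0,0.003,0,0,0,1],
    [0,0,0.003,0,0,0,1],
  ],
)

```text
time: 21.83
tcp_pos: [0.6119, 0.1001, 0.1703]
orientation: [-0.057, 0.998, 0.0, 0.0]
force: [-2.7, -1.1, 2.3]
gripper_width: 0.194
gripper_force: 59.5
```

Request:
drive_tool(
  targets=[
    [0,0,-0.1,0,0,0,1],
    [0,0,-0.2,0,0,0,1],
    [0,0,-0.3,0,0,0,1],
    [0,0,-0.4,0,0,0,1],
    [0,0,-0.42,0,0,0,1],
    [0,0,-0.42,0,0,0,1],
  ],
)

```text
time: 22.33
tcp_pos: [0.613, 0.1004, 0.3413]
orientation: [-0.057, 0.998, 0.0, 0.003]
force: [0.1, 0.4, -2.0]
gripper_width: 0.193
gripper_force: 59.1
```

Run:
```python
from h import *
tumbler('tumbler_short',.09);tumbler('tumbler_medium',.112)
rel((.477,.3046,.34),.113+np.pi)
```

```text
tumbler_short scene 0.88 [0.611  0.1023] [-0.4 -0.1  0.4  0. ]
tumbler_medium scene 0.66 [0.4593 0.0279] [-0.2 -0.6  0.2  0.6]
row [0.2758, 0.5463, -0.0067] [-0.0001, -0.0009, 0.0007] dist 0.245
```

Request:
drive_tool(
  targets=[
    [0.275,0.546,-0.007,0,0,0,1],
    [0.275,0.546,-0.007,0,0,0,1],
    [0.275,0.546,-0.007,0,0,0,1],
    [0.275,0.546,-0.007,0,0,0,1],
    [0.275,0.546,-0.007,0,0,0,1],
    [0.275,0.546,-0.007,0,0,0,1],
    [0.275,0.546,-0.007,0,0,0,1],
    [0.275,0.546,-0.007,0,0,0,1],
    [0.275,0.546,-0.007,0,0,0,1],
  ],
)

```text
time: 23.48
tcp_pos: [0.4776, 0.3044, 0.3406]
orientation: [-0.057, 0.998, -0.0, -0.0]
force: [0.1, -0.8, -1.4]
gripper_width: 0.195
gripper_force: 59.2
```

Run:
```python
from h import *
rel((.477,.3046,.199),.113+np.pi)
```

```text
row [0.0014, 0.0008, 0.3539] [-0.0003, -0.0001, 0.0011] dist 0.142
```

Request:
drive_tool(
  targets=[
    [0.001,0,0.1,0,0,0,1],
    [0.001,0,0.2,0,0,0,1],
    [0.001,0,0.3,0,0,0,1],
    [0.001,0,0.352,0,0,0,1],
    [0.001,0,0.352,0,0,0,1],
    [0.001,0,0.352,0,0,0,1],
    [0.001,0,0.352,0,0,0,1],
  ],
)

```text
time: 24.07
tcp_pos: [0.4784, 0.3043, 0.2019]
orientation: [-0.056, 0.998, 0.0, 0.001]
force: [-1.0, 0.0, -0.1]
gripper_width: 0.193
gripper_force: 59.1
```

Run:
```python
from h import *
s=status.read_state(); p=s['tcp_pos']; print(p)
c=snap('scene','s3.png')
for n in ('tip .165','col .027'): z=p[2]-float(n.split()[1]); print(n,(proj(c,(p[0],p[1],z))-[400,170])*4.5)
cv2.imwrite('pics/s3c.png',cv2.resize(c['image'][170:300,400:560],None,fx=4.5,fy=4.5,interpolation=cv2.INTER_CUBIC))
rel((.5595,.3139,.199),.113+np.pi)
```

```text
[0.47838634 0.30432595 0.20185441]
tip .165 [215.86164363 461.11360741]
col .027 [274.36133642 262.20593064]
row [-0.2038, 0.0001, 0.0084] [0.0008, 0.0018, 0.0002] dist 0.082
```

View pics/s3c.png

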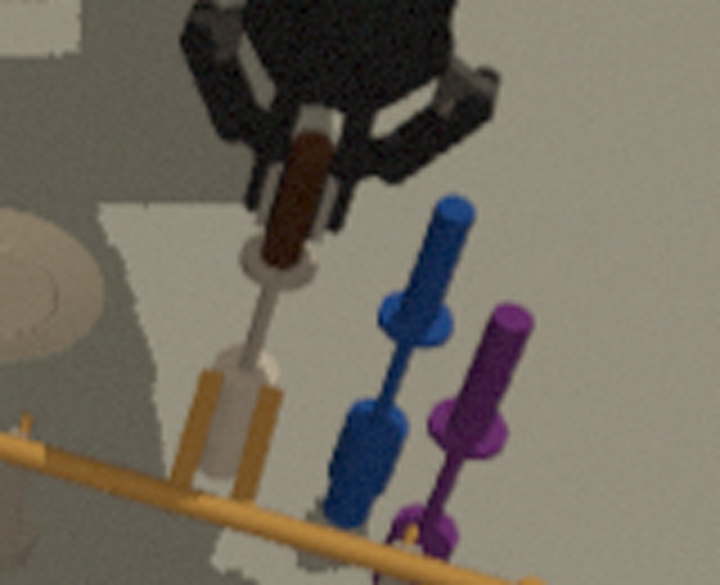

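Request:
drive_tool(
  targets=[
    [-0.05,0,0.007,0,0.002,0,1],
    [-0.1,0,0.007,0,0.002,0,1],
    [-0.15,0,0.007,0,0.002,0,1],
    [-0.19,0,0.007,0,0.002,0,1],
    [-0.203,0,0.007,0,0.002,0,1],
    [-0.203,0,0.007,0,0.002,0,1],
    [-0.203,0,0.007,0,0.002,0,1],
  ],
)

```text
time: 24.7
tcp_pos: [0.5579, 0.3138, 0.1979]
orientation: [-0.057, 0.998, 0.0, -0.001]
force: [0.5, 0.2, -1.1]
gripper_width: 0.196
gripper_force: 59.3
```

Run:
```python
from h import *
s=status.read_state(); print(s['tcp_pos'],s['force'])
rel((.5595,.3139,.1935),.113+np.pi)
```

```text
[0.55792532 0.31384524 0.19792685] [ 0.52052779  0.16290341 -1.09310309]
row [-0.004, -0.0003, 0.0111] [0.0003, -0.0015, 0.0006] dist 0.005
```

Request:
drive_tool(
  targets=[
    [-0.004,0,0.011,0,0,0,1],
    [-0.004,0,0.011,0,0,0,1],
    [-0.004,0,0.011,0,0,0,1],
    [-0.004,0,0.011,0,0,0,0.5],
    [-0.004,0,0.011,0,0,0,0.5],
    [-0.004,0,0.011,0,0,0,0.5],
    [-0.004,0,0.011,0,0,0,0.5],
  ],
)

```text
time: 25.28
tcp_pos: [0.5594, 0.314, 0.1929]
orientation: [-0.057, 0.998, -0.0, -0.002]
force: [0.8, -0.0, 0.1]
gripper_width: 0.494
gripper_force: 0.0
```

Request:
drive_tool(
  targets=[
    [0,0,-0.05,0,0,0,0.5],
    [0,0,-0.1,0,0,0,0.5],
    [0,0,-0.2,0,0,0,0],
    [0,0,-0.3,0,0,0,0],
    [0,0,-0.3,0,0,0,0],
    [0,0,-0.3,0,0,0,0],
  ],
)

```text
time: 25.78
tcp_pos: [0.5609, 0.3146, 0.3155]
orientation: [-0.057, 0.998, 0.001, 0.001]
force: [0.6, -0.1, -1.0]
gripper_width: 0.993
gripper_force: 0.0
```

Run:
```python
from h import *
s=status.read_state(); print(s['tcp_pos'],s['force'])
c=snap('wrist','w6.png')
for z in(.24,.171): print(proj(c,(.559,.314,z)))
for d in finder.trace('brush','wrist'): 
    ys,xs=np.nonzero(d['region']); print(d['conf'],d['pixel'],xs.min(),xs.max(),ys.min(),ys.max())
tumbler('tumbler_medium',.112);tumbler('tumbler_short',.09)
t=snap('top'); 
for d in finder.trace('tray','top')[:1]:
    m=d['region'].astype(np.uint8); k,_=cv2.findContours(m,0,1); k=max(k,key=cv2.contourArea)
    b=cv2.boxPoints(cv2.minAreaRect(k)); w=np.array([world(t,(p[1],p[0]),.012)[:2] for p in b]); print(w,w.mean(0))
rel((.457,.026,.33),.113+np.pi)
```

```text
[0.56089966 0.31459063 0.31545498] [ 0.61207967 -0.09404261 -0.98206136]
[315.66388511 256.91286054]
[315.71622967 226.89694016]
0.97 [59.5, 413.4] 370 456 27 96
0.76 [225.7, 313.8] 291 340 183 271
0.43 [23.3, 163.9] 97 223 0 58
tumbler_medium top 0.65 [0.457  0.0264] [-0.6 -0.1  0.6  0.1]
tumbler_medium scene 0.72 [0.4556 0.0273] [-0.7 -0.6  0.7  0.5]
tumbler_short top 0.84 [0.6124 0.0976] [ 0.3 -0.3 -0.4  0.3]
tumbler_short scene 0.61 [0.4241 0.1631] [ 8.4 -5.9 -8.   5.9]
tumbler_short scene 0.59 [0.6116 0.1015] [ 0.1  1.  -0.1 -0.9]
[[ 0.45211379 -0.13218547]
 [ 0.65479239 -0.15833188]
 [ 0.61330781 -0.50618288]
 [ 0.41261805 -0.47560346]] [ 0.53320801 -0.31807592]
row [0.3374, -0.6859, -0.0422] [-0.0001, -0.0021, 0.0007] dist 0.306
```

View pics/w6.png

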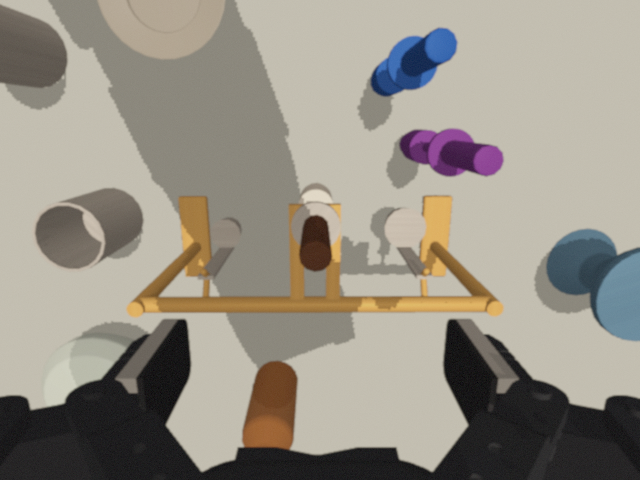

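Request:
drive_tool(
  targets=[
    [0.3374,-0.686,-0.03,0,-0.002,0,0],
    [0.3374,-0.686,-0.03,0,-0.002,0,0],
    [0.3374,-0.686,-0.03,0,-0.002,0,0],
    [0.3374,-0.686,-0.03,0,-0.002,0,0],
    [0.3374,-0.686,-0.03,0,-0.002,0,0],
    [0.3374,-0.686,-0.03,0,-0.002,0,0],
    [0.3374,-0.686,-0.03,0,-0.002,0,0],
    [0.3374,-0.686,-0.03,0,-0.002,0,0],
    [0.3374,-0.686,-0.03,0,-0.002,0,0],
    [0.3374,-0.686,-0.03,0,-0.002,0,0],
  ],
)

```text
time: 27.22
tcp_pos: [0.457, 0.0254, 0.3256]
orientation: [-0.056, 0.998, 0.0, 0.0]
force: [0.5, 0.4, -0.5]
gripper_width: 1.001
gripper_force: 0.0
```

Run:
```python
from h import *
s=status.read_state(); print(s['tcp_pos'],s['force'])
tumbler('tumbler_medium',.112,names=('wrist','scene'))
rel((.457,.0263,.072),.113+np.pi)
```

```text
[0.45696622 0.02539039 0.32558457] [ 0.49351734  0.44983483 -0.46824157]
tumbler_medium wrist 0.62 [0.4576 0.0262] [-0.5 -0.7  0.5  0.6]
tumbler_medium wrist 0.33 [0.588  0.2707] [ 58.8 -12.6 -46.1   7.1]
tumbler_medium scene 0.61 [0.4573 0.0283] [ 0.3 -0.1 -0.3  0.1]
row [0.0008, -0.0014, 0.6324] [0.0001, -0.0002, 0.0015] dist 0.253
```

Request:
drive_tool(
  targets=[
    [0,0,0.1,0,0,0,0],
    [0,0,0.2,0,0,0,0],
    [0,0,0.3,0,0,0,0],
    [0,0,0.4,0,0,0,0],
    [0,0,0.5,0,0,0,0],
    [0,0,0.58,0,0,0,0],
    [0,0,0.63,0,0,0,0],
    [0,0,0.63,0,0,0,0],
    [0,0,0.63,0,0,0,0],
    [0,0,0.63,0,0,0,0],
  ],
)

```text
time: 28.25
tcp_pos: [0.4581, 0.0265, 0.0745]
orientation: [-0.057, 0.998, -0.0, 0.001]
force: [0.6, 0.6, -0.4]
gripper_width: 1.001
gripper_force: 0.0
```

Request:
drive_tool(
  targets=[
    [0,0,0,0,0,0,0.4],
    [0,0,0,0,0,0,0.4],
    [0,0,0,0,0,0,0.5],
    [0,0,0,0,0,0,0.5],
    [0,0,0,0,0,0,0.5],
    [0,0,0,0,0,0,0.5],
  ],
  grip_force=50,
)

```text
time: 28.75
tcp_pos: [0.4584, 0.0261, 0.075]
orientation: [-0.057, 0.998, 0.0, 0.002]
force: [-2.6, -0.9, 14.5]
gripper_width: 0.751
gripper_force: 51.5
```

Request:
drive_tool(
  targets=[
    [0,0,-0.05,0,0,0,0.5],
    [0,0,-0.13,0,0,0,0.5],
    [0,0,-0.2,0,0,0,0.5],
    [0,0,-0.25,0,0,0,0.5],
    [0,0,-0.25,0,0,0,0.5],
    [0,0,-0.25,0,0,0,0.5],
  ],
)

```text
time: 29.25
tcp_pos: [0.4577, 0.0261, 0.1739]
orientation: [-0.057, 0.998, 0.0, 0.001]
force: [0.3, 0.0, -6.5]
gripper_width: 0.743
gripper_force: 58.3
```

Run:
```python
from h import *
s=status.read_state(); print(s['tcp_pos'],s['force'],s['gripper_width'])
rel((.526,-.39,.175),.113+np.pi)
```

```text
[0.45772782 0.0260648  0.17391282] [ 0.28319095  0.04172961 -6.54402748] 0.7433168463498364
row [-0.0511, -1.0528, -0.0025] [-0.0001, 0.0015, 0.0008] dist 0.422
```

Request:
drive_tool(
  targets=[
    [-0.003,-0.06,0,0,0.001,0,0.5],
    [-0.007,-0.15,0,0,0.001,0,0.5],
    [-0.012,-0.25,0,0,0.001,0,0.5],
    [-0.017,-0.35,0,0,0.001,0,0.5],
    [-0.022,-0.45,0,0,0.001,0,0.5],
    [-0.027,-0.55,0,0,0.001,0,0.5],
    [-0.032,-0.65,0,0,0.001,0,0.5],
    [-0.037,-0.75,0,0,0.001,0,0.5],
    [-0.041,-0.83,0,0,0.001,0,0.5],
    [-0.044,-0.88,0,0,0.001,0,0.5],
  ],
)

```text
time: 30.08
tcp_pos: [0.5138, -0.3247, 0.1708]
orientation: [-0.056, 0.998, 0.0, -0.002]
force: [0.2, -0.3, -5.3]
gripper_width: 0.748
gripper_force: 59.0
```

Run:
```python
from h import *
s=status.read_state(); print(s['tcp_pos'],s['force'],s['gripper_width'])
rel((.526,-.39,.175),.113+np.pi)
```

```text
[ 0.51378693 -0.3246666   0.17075931] [ 0.17616446 -0.25616832 -5.2880766 ] 0.7482939004221233
row [-0.012, -0.1657, -0.0108] [0.0007, -0.0024, -0.0006] dist 0.067
```

Request:
drive_tool(
  targets=[
    [-0.012,-0.08,-0.01,0,-0.002,0,0.5],
    [-0.012,-0.15,-0.01,0,-0.002,0,0.5],
    [-0.012,-0.166,-0.01,0,-0.002,0,0.5],
    [-0.012,-0.166,-0.01,0,-0.002,0,0.5],
    [-0.012,-0.166,-0.01,0,-0.002,0,0.5],
    [-0.012,-0.166,-0.01,0,-0.002,0,0.5],
  ],
)

```text
time: 30.58
tcp_pos: [0.5267, -0.386, 0.1763]
orientation: [-0.057, 0.998, 0.001, 0.0]
force: [-0.8, 0.2, -5.4]
gripper_width: 0.746
gripper_force: 59.7
```

Request:
drive_tool(
  targets=[
    [0,0,0.06,0,0,0,0.5],
    [0,0,0.12,0,0,0,0.5],
    [0,0,0.18,0,0,0,0.5],
    [0,0,0.21,0,0,0,0.5],
    [0,0,0.225,0,0,0,0.5],
    [0,0,0.225,0,0,0,0.5],
    [0,0,0.225,0,0,0,0.5],
    [0,0,0.225,0,0,0,0.5],
  ],
)

```text
time: 31.25
tcp_pos: [0.5278, -0.3872, 0.0886]
orientation: [-0.057, 0.998, -0.001, 0.002]
force: [0.9, -0.1, -5.3]
gripper_width: 0.748
gripper_force: 59.8
```

Request:
drive_tool(
  targets=[
    [0,0,0.01,0,0,0,0.5],
    [0,0,0.02,0,0,0,0.5],
    [0,0,0.02,0,0,0,0.5],
    [0,0,0.02,0,0,0,0.5],
  ],
)

```text
time: 31.58
tcp_pos: [0.5272, -0.3871, 0.0792]
orientation: [-0.057, 0.998, 0.0, 0.001]
force: [0.3, -0.6, -2.7]
gripper_width: 0.743
gripper_force: 59.9
```

Request:
drive_tool(
  targets=[
    [0,0,0.004,0,0,0,0.5],
    [0,0,0.004,0,0,0,0.5],
    [0,0,0.004,0,0,0,0.5],
  ],
)

```text
time: 31.83
tcp_pos: [0.5274, -0.3873, 0.0791]
orientation: [-0.057, 0.998, -0.0, 0.001]
force: [-4.5, 2.7, 14.5]
gripper_width: 0.745
gripper_force: 61.4
```

Contact with the tray floor; release and retreat.

Request:
drive_tool(
  targets=[
    [0,0,0,0,0,0,0],
    [0,0,0,0,0,0,0],
    [0,0,0,0,0,0,0],
    [0,0,0,0,0,0,0],
    [0,0,-0.1,0,0,0,0],
    [0,0,-0.2,0,0,0,0],
    [0,0,-0.3,0,0,0,0],
    [0,0,-0.4,0,0,0,0],
    [0,0,-0.45,0,0,0,0],
    [0,0,-0.45,0,0,0,0],
  ],
)

```text
time: 32.67
tcp_pos: [0.5282, -0.3881, 0.263]
orientation: [-0.057, 0.998, -0.002, 0.004]
force: [0.1, 0.2, 0.0]
gripper_width: 1.0
gripper_force: 0.0
```

Run:
```python
from h import *
s=status.read_state(); print(s['tcp_pos'],s['force'],s['gripper_width'])
tumbler('tumbler_medium',.112,z0=.004,names=('scene','wrist'));tumbler('tumbler_short',.09)
rel((.6118,.1,.26),.113+np.pi)
```

```text
[ 0.52816216 -0.38805736  0.26303529] [0.14776048 0.15577354 0.02907653] 1.0002790064018676
tumbler_medium scene 0.19 [ 0.6048 -0.2563] [ 55.7  23.1 -60.1 -17.5]
tumbler_short top 0.64 [0.6124 0.0976] [ 0.3 -0.3 -0.4  0.3]
tumbler_short scene 0.61 [0.6116 0.1014] [ 0.1 -0.  -0.1  0. ]
row [-0.3504, 1.185, -0.0069] [0.0007, 0.0003, 0.0007] dist 0.494
```

Request:
drive_tool(
  targets=[
    [-0.28,0.95,-0.01,0,0,0,0],
    [-0.28,0.95,-0.01,0,0,0,0],
    [-0.28,0.95,-0.01,0,0,0,0],
    [-0.28,0.95,-0.01,0,0,0,0],
    [-0.28,0.95,-0.01,0,0,0,0],
    [-0.28,0.95,-0.01,0,0,0,0],
    [-0.28,0.95,-0.01,0,0,0,0],
    [-0.28,0.95,-0.01,0,0,0,0],
    [-0.28,0.95,-0.01,0,0,0,0],
    [-0.28,0.95,-0.01,0,0,0,0],
  ],
)

```text
time: 33.9
tcp_pos: [0.5948, 0.0074, 0.2614]
orientation: [-0.058, 0.998, 0.0, 0.001]
force: [-0.1, 0.0, -0.5]
gripper_width: 1.0
gripper_force: 0.0
```

Run:
```python
from h import *
tumbler('tumbler_medium',.112,z0=.004,names=('top','scene'))
tumbler('tumbler_short',.09)
rel((.6118,.1,.26),.113+np.pi)
```

```text
tumbler_medium top 0.7 [ 0.5258 -0.3881] [ 0.1 -0.1 -0.1  0.1]
tumbler_medium scene 0.77 [ 0.5254 -0.385 ] [-0.2 -0.4  0.2  0.3]
tumbler_short top 0.51 [0.6126 0.1274] [-12.2  -9.   13.2   9.6]
tumbler_short scene 0.58 [0.6116 0.1014] [ 0.1 -0.  -0.1  0. ]
row [-0.07, 0.2385, 0.0044] [-0.0001, 0.0009, -0.0002] dist 0.099
```

Request:
drive_tool(
  targets=[
    [-0.07,0.2385,0.004,0,0,0,0],
    [-0.07,0.2385,0.004,0,0,0,0],
    [-0.07,0.2385,0.004,0,0,0,0],
    [-0.07,0.2385,0.004,0,0,0,0],
    [-0.07,0.2385,0.004,0,0,0,0],
    [-0.07,0.2385,0.004,0,0,0,0],
  ],
)

```text
time: 34.8
tcp_pos: [0.6118, 0.1001, 0.2602]
orientation: [-0.057, 0.998, -0.0, 0.001]
force: [1.0, -0.8, -0.4]
gripper_width: 1.0
gripper_force: 0.0
```

Run:
```python
from h import *
tumbler('tumbler_short',.09,names=('wrist','scene'))
rel((.6118,.1005,.052),.113+np.pi)
```

```text
tumbler_short scene 0.89 [0.6116 0.1014] [ 0.1 -0.  -0.1  0. ]
row [0.0009, 0.0011, 0.5211] [-0.0, 0.0012, -0.0001] dist 0.208
```

Request:
drive_tool(
  targets=[
    [0.001,0.001,0.1,0,0,0,0],
    [0.001,0.001,0.2,0,0,0,0],
    [0.001,0.001,0.3,0,0,0,0],
    [0.001,0.001,0.4,0,0,0,0],
    [0.001,0.001,0.48,0,0,0,0],
    [0.001,0.001,0.52,0,0,0,0],
    [0.001,0.001,0.52,0,0,0,0],
    [0.001,0.001,0.52,0,0,0,0],
    [0.001,0.001,0.52,0,0,0,0],
  ],
)

```text
time: 35.75
tcp_pos: [0.6127, 0.1014, 0.054]
orientation: [-0.057, 0.998, 0.0, 0.002]
force: [-0.3, 0.8, -0.0]
gripper_width: 1.002
gripper_force: 0.0
```

Request:
drive_tool(
  targets=[
    [0,0,0,0,0,0,0.4],
    [0,0,0,0,0,0,0.4],
    [0,0,0,0,0,0,0.5],
    [0,0,0,0,0,0,0.5],
    [0,0,0,0,0,0,0.5],
    [0,0,0,0,0,0,0.5],
  ],
  grip_force=50,
)

```text
time: 36.25
tcp_pos: [0.613, 0.1014, 0.0543]
orientation: [-0.057, 0.998, -0.0, 0.002]
force: [-0.5, -3.8, 12.4]
gripper_width: 0.737
gripper_force: 52.6
```

Request:
drive_tool(
  targets=[
    [0,0,-0.05,0,0,0,0.5],
    [0,0,-0.13,0,0,0,0.5],
    [0,0,-0.2,0,0,0,0.5],
    [0,0,-0.25,0,0,0,0.5],
    [0,0,-0.25,0,0,0,0.5],
    [0,0,-0.25,0,0,0,0.5],
  ],
)

```text
time: 36.75
tcp_pos: [0.6122, 0.1016, 0.1533]
orientation: [-0.057, 0.998, 0.0, 0.002]
force: [-0.6, -0.8, -4.7]
gripper_width: 0.735
gripper_force: 56.9
```

Run:
```python
from h import *
s=status.read_state(); print(s['tcp_pos'],s['force'],s['gripper_width'])
tumbler('tumbler_medium',.112,z0=.004,names=('top','scene'))
rel((.542,-.244,.155),.113+np.pi)
```

```text
[0.61222896 0.10162647 0.15329846] [-0.58270642 -0.77326867 -4.72319696] 0.7352226641338083
tumbler_medium top 0.91 [ 0.5247 -0.388 ] [ 0.1  0.4 -0.1 -0.4]
tumbler_medium scene 0.63 [ 0.5254 -0.385 ] [-0.2 -0.4  0.2  0.3]
row [0.2692, -0.8383, -0.0103] [-0.0001, -0.0004, 0.0008] dist 0.352
```

Request:
drive_tool(
  targets=[
    [0.02,-0.06,-0.01,0,0,0,0.5],
    [0.05,-0.15,-0.01,0,0,0,0.5],
    [0.08,-0.25,-0.01,0,0,0,0.5],
    [0.112,-0.35,-0.01,0,0,0,0.5],
    [0.144,-0.45,-0.01,0,0,0,0.5],
    [0.177,-0.55,-0.01,0,0,0,0.5],
    [0.209,-0.65,-0.01,0,0,0,0.5],
    [0.24,-0.75,-0.01,0,0,0,0.5],
    [0.26,-0.81,-0.01,0,0,0,0.5],
    [0.269,-0.838,-0.01,0,0,0,0.5],
  ],
)

```text
time: 37.78
tcp_pos: [0.5412, -0.2472, 0.1549]
orientation: [-0.055, 0.998, 0.0, -0.0]
force: [-0.5, -0.1, -4.1]
gripper_width: 0.738
gripper_force: 57.3
```

Request:
drive_tool(
  targets=[
    [0,0,0,0,0,0,0.5],
    [0,0,0.06,0,0,0,0.5],
    [0,0,0.12,0,0,0,0.5],
    [0,0,0.18,0,0,0,0.5],
    [0,0,0.21,0,0,0,0.5],
    [0,0,0.22,0,0,0,0.5],
    [0,0,0.22,0,0,0,0.5],
    [0,0,0.22,0,0,0,0.5],
    [0,0,0.22,0,0,0,0.5],
  ],
)

```text
time: 38.53
tcp_pos: [0.5438, -0.2437, 0.0692]
orientation: [-0.057, 0.998, -0.0, 0.002]
force: [0.5, 0.5, -3.8]
gripper_width: 0.735
gripper_force: 57.4
```

Request:
drive_tool(
  targets=[
    [0,0,0.012,0,0,0,0.5],
    [0,0,0.022,0,0,0,0.5],
    [0,0,0.022,0,0,0,0.5],
    [0,0,0.022,0,0,0,0.5],
  ],
)

```text
time: 38.87
tcp_pos: [0.5427, -0.2437, 0.0591]
orientation: [-0.057, 0.998, 0.0, 0.001]
force: [-1.1, -0.1, -3.7]
gripper_width: 0.737
gripper_force: 57.3
```

Request:
drive_tool(
  targets=[
    [0,0,0.003,0,0,0,0.5],
    [0,0,0.003,0,0,0,0.5],
    [0,0,0.003,0,0,0,0.5],
  ],
)

```text
time: 39.12
tcp_pos: [0.5432, -0.2439, 0.0584]
orientation: [-0.057, 0.998, -0.0, 0.001]
force: [-1.5, 0.7, 1.3]
gripper_width: 0.738
gripper_force: 57.7
```

Request:
drive_tool(
  targets=[
    [0,0,0,0,0,0,0],
    [0,0,0,0,0,0,0],
    [0,0,0,0,0,0,0],
    [0,0,0,0,0,0,0],
    [0,0,-0.1,0,0,0,0],
    [0,0,-0.2,0,0,0,0],
    [0,0,-0.3,0,0,0,0],
    [0,0,-0.4,0,0,0,0],
    [0,0,-0.5,0,0,0,0],
    [0,0,-0.5,0,0,0,0],
  ],
)

```text
time: 39.95
tcp_pos: [0.5447, -0.2447, 0.2662]
orientation: [-0.057, 0.998, -0.002, 0.005]
force: [1.5, -0.6, 0.1]
gripper_width: 1.001
gripper_force: 0.0
```

Request:
drive_tool(
  targets=[
    [0.4,0.5,0,0,0,0,0],
    [0.4,0.5,0,0,0,0,0],
    [0.4,0.5,0,0,0,0,0],
    [0.4,0.5,0,0,0,0,0],
    [0.4,0.5,0,0,0,0,0],
    [0.4,0.5,0,0,0,0,0],
    [0.4,0.5,0,0,0,0,0],
    [0.4,0.5,0,0,0,0,0],
  ],
)

```text
time: 40.62
tcp_pos: [0.3597, -0.0621, 0.2584]
orientation: [-0.058, 0.998, -0.0, 0.002]
force: [0.7, 0.2, -0.2]
gripper_width: 0.999
gripper_force: 0.0
```

Run:
```python
from h import *
print(status.read_state()['tcp_pos'])
tumbler('tumbler_medium',.112,z0=.004);tumbler('tumbler_short',.09,z0=.004)
snap('scene','fin.png')
```

```text
[ 0.3597014  -0.0620846   0.25841522]
tumbler_medium top 0.83 [ 0.5247 -0.388 ] [ 0.1  0.4 -0.1 -0.4]
tumbler_medium top 0.74 [0.56   0.3344] [-2.7 -6.4  3.   7. ]
tumbler_medium scene 0.7 [ 0.4447 -0.0832] [ 9.7 -9.6 -9.7  9.4]
tumbler_medium scene 0.67 [ 0.5238 -0.3863] [-0.2  0.2  0.2 -0.2]
tumbler_short top 0.69 [ 0.5263 -0.3936] [ 1.5  0.2 -1.4 -0.2]
tumbler_short top 0.63 [0.5622 0.3385] [-1.1 -6.6  1.2  7.1]
tumbler_short scene 0.63 [ 0.5401 -0.2431] [-0.2 -0.1  0.2  0.1]
```

View pics/fin.png

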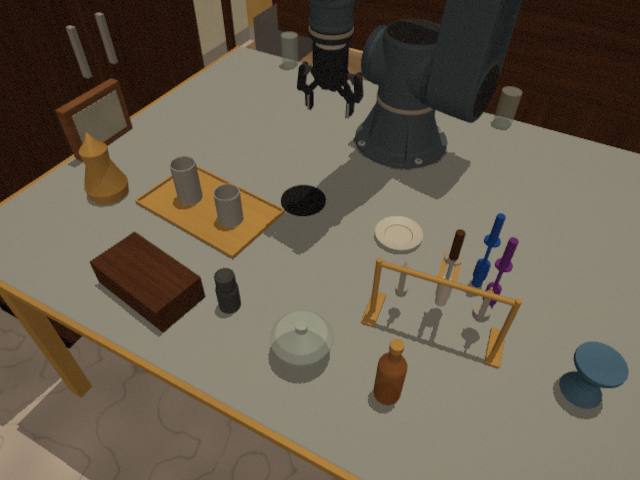

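The final picture shows both tumblers upright on the tray at pixels (186,182) and (229,206), and the brush back in its fork at (450,265). Nothing else has moved, so I'm handing in.

```bash
python3 -c "
from bench import workorder
print(workorder.hand_in())"
```

```text
the job is handed in; nothing more can be done
None
```

I've handed the job in, but the hand-in gave no verdict: the medium and then the short tumbler (the tall one was absent) were each pressed to the floor twice at an estimated 3–5 N, the brush hangs in its fork again, and both tumblers stand upright on the tray.

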